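# Mesh the splined coupling into the glaze mill's drive hub and hold it home

## Robot

A 6-joint arm with a two-finger parallel gripper is mounted at the origin on a cart in front of the work surface, level with it; the furniture and walls round the work are solid. World frame = base frame: x ahead of the robot, y to its left, z up, the work surface at z = 0. Lengths are in m, angles in degrees, forces in N, time in s.
With the tool pointing down it reaches from about 0.35 to 0.875 m from the base axis. Payload 4.2 kg.
Tool frame: the origin (TCP) lies at the very end of the fingers, on their centre line; the grasp point (between the pads) lies 19 mm behind it; z points along the fingers, y is the line along which they close (so a half turn about z gives the same grasp; the last joint's range is limited). The gripper opens to 87 mm and grips with 3 to 60 N. Pads are 19 mm wide; open, the fingers measure 117 mm over their backs; the gripper's body (75 mm by 190 mm) begins 51 mm behind the grasp point.
Start: joints at [-48.266, 22.042, 0.453, 0, -68.411, -14.817], TCP at [0.283, -0.557, 0.223] pointing down, gripper open.
Joint ranges: [-179.83, 179.83], [-69.29, 118.12], [-61.27, 80.66], [-181.25, 117.63], [-171.15, -9.14], [-177.46, 177.46]. Speed limits (degrees/s): [159.86, 159.86, 180, 180, 180, 180].

## Interface

Orientations are given as a 3x3 rotation matrix whose columns are the frame's x, y, z axes.
In Python, from station import sense, optics, r gives the robot as it stands. The module is installed in compiled form; this text tells all that it offers.
- The arm moves only by the shell command python3 -m pendant 'ROWS' [OPENING]. ROWS is JSON, a list that holds one entry, the list of rows, each a list of 4 numbers: the shift along the tool's x, y, z normalised to -1 to 1, where 1 is 100 mm, then the turn about the tool's z normalised to -1 to 1, where 1 is 2 rad. A call has 1 to 8 rows; each row is the pose to reach, as a shift and turn from the pose commanded when the call began, along the tool's axes at that moment; what a row does not reach only later rows make up. A row lasts 1/10 s, in which the tool goes at most 50 mm and 8.59 degrees, less where a joint would pass 70% of its speed; a pose out of reach is approached as far as the arm can. A call with a number of a shift or a turn outside -1 to 1 is refused whole. A call with a gripper value outside its range is refused whole. OPENING is the closure, from 0 (fully open) to 1 (shut), set as the call begins (- or left out, the last holds). The fingers move at their own pace and stop on an object; the grip force is fixed at half the most. Time passes only in rows, so rows that repeat a pose let the fingers close. It gives the time, the measured TCP pose, the force, the opening and the grip force at its end, in the units of the state.
- sense(): the state, without advancing time (a new reading comes with each control period).
- optics.capture(name): name is "scene" or "top" or "wrist"; returns the picture (384x512x3 uint8, red, green, blue); there is no depth.
- optics.get_calibration(name): a dict with "camera_matrix" (3x3 intrinsics, pixels), "camera_from_world" (4x4, takes a point from world to camera coordinates). Camera axes: x right, y down, z forward; pixel columns grow to the right and rows downward; lengths in m; the calibration is good to about 2 mm. The wrist camera is an equidistant fisheye: a pixel r from the principal point sees the ray r / f radians off the axis. A picture is of the moment at which its call begins: read the wrist's pose just before it. get_calibration takes no time and is no camera call; for the wrist camera it gives the pose at the moment of the call.
- r.finish_job(): hands the job in; it is judged then, once.
The state is a dict: "time_s": time; "joints": joint angles; "joint_velocities": joint speeds; "effort": joint torques, N m; "tcp_pos": TCP position; "ee_rot": TCP orientation; "wrist_force": force on the tool from outside, world axes, zero at the start; "moment": the same for the moment, N m; "gripper_width": opening from 0.0 (shut) to 1.0 (fully open); "gripper_force": force on a finger pad.
Only numpy, scipy, OpenCV 4.12 (cv2) and the standard library are available. Lean on these libraries where they do the work, as an engineer would, in place of code of your own. Each camera call takes 0.05 s, during which the arm holds its last target. There are 200 camera calls.

## Task

Take the splined coupling out of its wooden rest, turn it until its four splines mesh with the slots in the glaze mill's drive hub, and push it down against the spring until its flange sits flush on the hub's collar. Finish while still gripping the coupling and pressing it fully home, since it springs up when let go and someone else will then tighten the set screw. Leave the sand-coloured cup, the glaze jar, the test tile and the roll of tape where they are.

Things in the scene. Friction and masses are not known exactly. Their poses are not given: they have to be found in the camera images.
- coupling_head (a point): Loose bare-metal splined coupling, 92 mm tall, 0.15 to 0.22 kg: the middle of its square head (30 x 30 mm, 44 mm tall; grip two opposite flats from above). z up along the coupling, x and y square to the flats and along the splines. Below this point: top of the round flange (52 mm across, 8 mm thick) at 22 mm, its underside at 30 mm, stem tip at 70 mm.
- coupling_tip (a point): Centre of the lower end of the coupling's stem, 70 mm below coupling_head, same axes. The stem is 40 mm long and cross-shaped: four splines, 34 mm over opposite splines, each 10 mm wide, tapered a little in the last 4 mm; a quarter turn gives the same shape.
- coupling: The loose coupling itself. Origin: centre of the stem's lower end. It starts upright, stem in the rest's hole, flange on the rest.
- rest_block: Fixed pale wooden block, 72 x 72 x 50 mm, with a vertical round hole, 43 mm across, in which the coupling stands at the start. Origin: centre of its underside.
- mill_hub: The glaze mill's drive hub, fixed to the table: round grey base (84 mm across, 10 mm thick, four bolt heads midway between the slots) and an upright round metal collar, 60 mm across, rim 64 mm above the table. Origin: centre of the underside, on the socket's axis; z up, x and y along the socket's slots.
- socket (a point): Socket in the hub, at the tops of its four lands, 8 mm below the collar's rim; axes as the hub. The mouth above is round, 37 mm across; from here down it is cross-shaped, slots 13 mm wide along x and y. The splines mesh in any quarter turn, with about 4 degrees of play; turned wrongly, the stem stops here.
- hub_mouth (a point): Centre of the hub's mouth, level with the collar's rim, 64 mm above the hub's origin. With the coupling home the flange's underside lies here, so coupling_head is 30 mm above it.
- ejector (a joint): Spring ejector in the socket: how far the brass cross is pushed down, in m. 0 at rest, its top 28 mm below the rim; 0.012 with the coupling fully home (flange on the rim). Pushing it takes 3 N to begin and about 8 N when home; the coupling's own weight does not move it.
- sand_cup: Bystander: round sand-coloured speckled cup, 67 mm across, 72 mm tall. Origin: centre of its underside.
- glaze_jar: Bystander: white lidded glaze jar, 66 mm across, 79 mm tall. Origin: centre of its underside.
- test_tile: Bystander: flat beige test tile, 75 x 45 x 10 mm. Origin: centre of its underside.
- tape_roll: Bystander: roll of masking tape lying flat, 104 mm across, 25 mm tall. Origin: centre of its underside.

How it is judged (in metres and radians):
On the way, in this order (a step that is already met when the one before it is completed fails the run):
1. the coupling is lifted clear of its rest (z of coupling_tip in the frame of rest_block above 0.055 m and contact force between the fingers and coupling above 1 N), for 0.1 s.
2. the splines are meshed: the stem stands in the socket, deeper than the lands' tops, splines along the slots (horizontal distance between coupling_tip and mill_hub below 0.004 m and z of coupling_tip in the frame of mill_hub below 0.052 m and (angle between the x axis of coupling_tip and the x axis of mill_hub, either way round below 0.12 rad or angle between the x axis of coupling_tip and the y axis of mill_hub, either way round below 0.12 rad)), for 0.1 s.
At the end, for the whole second after the job is handed in: For the last second: coupling gripped (over 2 N) and pressed home: tip within 4 mm of the hub axis and 2 mm of full depth, splines within 7 deg of the slots, upright within 3.4 deg, still, ejector down at least 10 of 12 mm; bystanders within 20 mm of their starts (horizontal distance between coupling_tip and mill_hub below 0.004 m and z of coupling_tip in the frame of mill_hub below 0.026 m and angle between coupling_head's own z axis and vertical below 0.06 rad and (angle between the x axis of coupling_tip and the x axis of mill_hub, either way round below 0.12 rad or angle between the x axis of coupling_tip and the y axis of mill_hub, either way round below 0.12 rad) and value of joint ejector above 0.01 m and contact force between the fingers and coupling above 2 N and linear speed of coupling below 0.02 m/s and distance of each of sand_cup, glaze_jar, test_tile, tape_roll from where it was at the start of the episode below 0.02 m); the arm keeps its last pose, push and grip.
It fails at once if the cup is pushed away or knocked over (distance of sand_cup from where it was at the start of the episode above 0.02 m or angle between sand_cup's own z axis and vertical above 0.4 rad).
It fails at once if the jar is pushed away or knocked over (distance of glaze_jar from where it was at the start of the episode above 0.02 m or angle between glaze_jar's own z axis and vertical above 0.4 rad).
It fails at once if the tile is pushed away or knocked over (distance of test_tile from where it was at the start of the episode above 0.02 m or angle between test_tile's own z axis and vertical above 0.4 rad).
It fails at once if the tape is pushed away or knocked over (distance of tape_roll from where it was at the start of the episode above 0.02 m or angle between tape_roll's own z axis and vertical above 0.4 rad).
It also fails if it takes over 38 s, if anything falls off the work surface, if the arm or the gripper's body presses on something with over 40 N, if the wrist force passes 120 N, or if a joint passes its speed limit or range.

## Working session

There is one attempt and no reset: what is moved stays moved. The work goes in short steps, Python scripts to look and compute and a shell command to move; the robot and the scene stay as the last step left them, time stands still between calls to the robot, and variables do not carry over. Pictures are saved under pics/ and viewed, at most 10 in all, crops included, and the job is handed in when it is done.

```bash
mkdir -p pics; python3 - <<'E'
from station import sense, optics, r
import cv2
s=sense();print(s)
for n in("top","scene"):
    a=optics.capture(n);cv2.imwrite(f"pics/{n}1.png",a[:,:,::-1])
    c=optics.get_calibration(n);print(n,c)
E
```

```text
{'time_s': 0.0, 'joints': array([-4.82675566e+01,  2.20907460e+01,  3.79976006e-01, -2.82232625e-02,
       -6.84108782e+01, -1.48157738e+01]), 'joint_velocities': array([ 0.03832852, -0.02689399,  0.05253684,  0.05343788, -0.01935412,
       -0.11031727]), 'effort': array([ 4.45041433e-04, -3.90664208e+01,  1.87411970e+01,  4.22015145e+00,
        1.10574957e-02, -2.17911652e-04]), 'tcp_pos': array([ 0.28266937, -0.55675379,  0.22146309]), 'ee_rot': array([[-8.91748062e-01, -4.52530933e-01, -1.07144751e-03],
       [-4.52532190e-01,  8.91746067e-01,  1.88929035e-03],
       [ 1.00496783e-04,  2.16963550e-03, -9.99997641e-01]]), 'wrist_force': array([ 0.19022395, -1.04774909, -0.07962287]), 'moment': array([-0.00484266, -0.02177342,  0.04817824]), 'gripper_force': 0.0, 'gripper_width': 1.0010705013092236}
top {'camera_matrix': array([[398.836023  ,   0.        , 254.53856175],
       [  0.        , 398.836023  , 193.40793218],
       [  0.        ,   0.        ,   1.        ]]), 'camera_from_world': array([[-0.02952613, -0.99949618, -0.01164459,  0.15166612],
       [-0.98735436,  0.03097877, -0.15547248,  0.51261082],
       [ 0.15575489,  0.00690684, -0.98777159,  1.17535439],
       [ 0.        ,  0.        ,  0.        ,  1.        ]])}
scene {'camera_matrix': array([[459.07081824,   0.        , 258.29000784],
       [  0.        , 459.07081824, 191.94068355],
       [  0.        ,   0.        ,   1.        ]]), 'camera_from_world': array([[-0.61265519, -0.79021429,  0.01466264,  0.40784523],
       [-0.35852444,  0.26133581, -0.89619408,  0.21509308],
       [ 0.7043535 , -0.55431486, -0.44341988,  1.44129415],
       [ 0.        ,  0.        ,  0.        ,  1.        ]])}
```

View pics/top1.png

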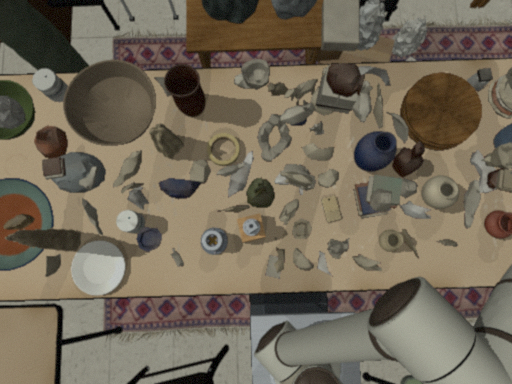

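View pics/scene1.png

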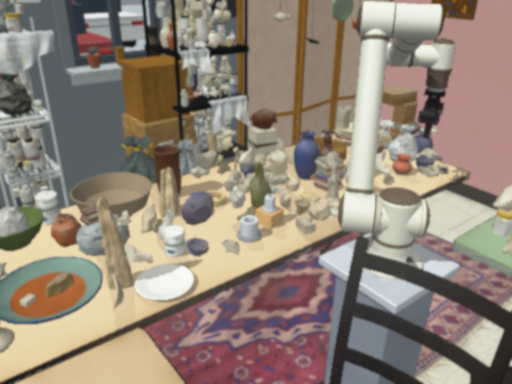

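The top view shows the hub at about (214,240), and the coupling in its wooden rest at about (252,228). A green vase stands at (260,192). I'll zoom in on both views.

```bash
cat > h.py <<'E'
import numpy as np, cv2
from station import optics, sense
def onplane(n,px,z,c=None):
    c=c or optics.get_calibration(n);K,T=c["camera_matrix"],c["camera_from_world"]
    R,t=T[:3,:3],T[:3,3];o=-R.T@t
    d=R.T@np.linalg.inv(K)@np.r_[px,1.]
    return o+d*(z-o[2])/d[2]
E
python3 - <<'E'
import cv2,numpy as np
from h import *
t=cv2.imread("pics/top1.png")[170:270,180:300];s=cv2.imread("pics/scene1.png")[160:260,220:320]
cv2.imwrite("pics/z1.png",np.hstack([cv2.resize(t,(480,400),interpolation=2),cv2.resize(s,(320,320),interpolation=2,) if 0 else cv2.copyMakeBorder(cv2.resize(s,(320,320),interpolation=2),0,80,0,0,0)]))
print(onplane("top",(214,240),.064),onplane("top",(252,227),.094),onplane("top",(260,192),.1))
E
```

```text
[0.37845755 0.25909039 0.064     ] [0.41106012 0.14581196 0.094     ] [0.51131972 0.11962072 0.1       ]
```

View pics/z1.png

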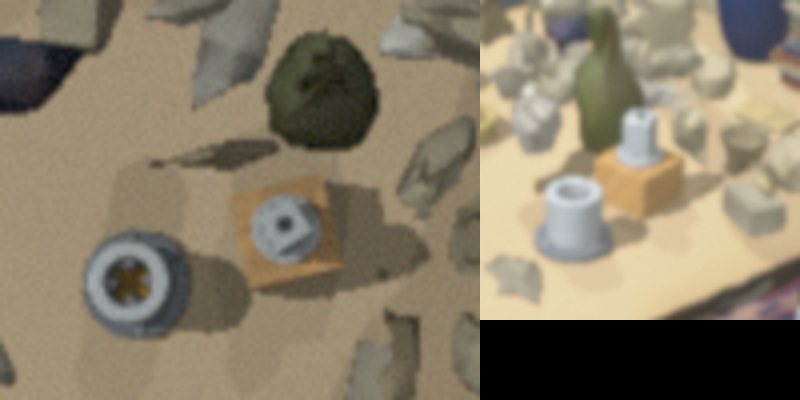

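```bash
M='python3 -m pendant'
$M '[[[-0.3,0.45,-0.3,0],[-0.6,0.9,-0.6,0],[-0.6,0.9,-0.6,0],[-0.6,0.9,-0.6,0]]]' 0 && $M '[[[-0.35,0.5,0,0],[-0.7,0.98,0,0],[-0.7,0.98,0,0]]]' && $M '[[[-0.35,0.5,0,0],[-0.7,0.98,0,0],[-0.7,0.98,0,0]]]'
python3 -c "
from station import optics;print(optics.get_calibration('wrist'))"
```

```text
time_s: 0.5
tcp_pos: [0.2964, -0.4484, 0.2851]
ee_rot: [[-0.89, -0.455, 0.004], [-0.455, 0.89, -0.003], [-0.002, -0.004, -1.0]]
wrist_force: [-0.2, -0.3, 0.3]
gripper_width: 0.999
gripper_force: 0.0
time_s: 0.8
tcp_pos: [0.3132, -0.3285, 0.2816]
ee_rot: [[-0.891, -0.454, -0.001], [-0.454, 0.891, 0.002], [0.0, 0.002, -1.0]]
wrist_force: [0.3, 0.1, -0.0]
gripper_width: 1.003
gripper_force: 0.0
time_s: 1.1
tcp_pos: [0.3315, -0.2095, 0.2818]
ee_rot: [[-0.891, -0.454, -0.001], [-0.454, 0.891, 0.001], [0.0, 0.001, -1.0]]
wrist_force: [0.8, -0.4, 0.6]
gripper_width: 0.995
gripper_force: 0.0
{'camera_matrix': array([[297.31863964,   0.        , 251.20890191],
       [  0.        , 297.31863964, 194.18127749],
       [  0.        ,   0.        ,   1.        ]]), 'camera_from_world': array([[-4.55284797e-01,  8.90345642e-01,  6.25645009e-04,
         3.37146015e-01],
       [ 8.51787928e-01,  4.35363257e-01,  2.91403775e-01,
        -2.44631909e-01],
       [ 2.59177698e-01,  1.33204626e-01, -9.56599942e-01,
         3.90529832e-01],
       [ 0.00000000e+00,  0.00000000e+00,  0.00000000e+00,
         1.00000000e+00]])}
```

```bash
M='python3 -m pendant'
$M '[[[-0.35,0.5,0,0],[-0.7,0.98,0,0],[-0.7,0.98,0,0]]]' && $M '[[[-0.35,0.5,0,0],[-0.7,0.98,0,0],[-0.7,0.98,0,0]]]' && $M '[[[-0.35,0.45,0,0],[-0.7,0.9,0,0],[-0.7,0.9,0,0],[-0.7,0.9,0,0],[-0.7,0.9,0,0],[-0.7,0.9,0,0]]]'
python3 - <<'E'
from station import optics,sense
import cv2
print(sense()["tcp_pos"],sense()["ee_rot"]);c=optics.get_calibration('wrist');print(c)
cv2.imwrite("pics/w1.png",optics.capture("wrist")[:,:,::-1])
E
```

```text
time_s: 1.4
tcp_pos: [0.35, -0.0903, 0.282]
ee_rot: [[-0.89, -0.455, -0.001], [-0.455, 0.89, 0.001], [0.0, 0.001, -1.0]]
wrist_force: [0.3, 0.3, -0.5]
gripper_width: 0.999
gripper_force: 0.0
time_s: 1.7
tcp_pos: [0.3684, 0.0292, 0.2819]
ee_rot: [[-0.89, -0.455, -0.001], [-0.455, 0.89, 0.0], [0.001, 0.0, -1.0]]
wrist_force: [-0.2, -1.1, -0.6]
gripper_width: 1.002
gripper_force: 0.0
time_s: 2.3
tcp_pos: [0.3894, 0.1371, 0.2822]
ee_rot: [[-0.892, -0.451, -0.001], [-0.451, 0.892, -0.001], [0.001, -0.0, -1.0]]
wrist_force: [-0.4, -0.7, -0.2]
gripper_width: 0.998
gripper_force: 0.0
[0.38938165 0.13713239 0.28224084] [[-8.92396889e-01 -4.51250730e-01 -7.55581256e-04]
 [-4.51250401e-01  8.92397193e-01 -5.70992110e-04]
 [ 9.31939199e-04 -1.68595238e-04 -9.99999552e-01]]
{'camera_matrix': array([[297.31863964,   0.        , 251.20890191],
       [  0.        , 297.31863964, 194.18127749],
       [  0.        ,   0.        ,   1.        ]]), 'camera_from_world': array([[-4.52104922e-01,  8.91964373e-01, -8.35312118e-04,
         5.38147835e-02],
       [ 8.53284938e-01,  4.32772105e-01,  2.90883343e-01,
        -4.45043669e-01],
       [ 2.59819078e-01,  1.30797032e-01, -9.56758163e-01,
         3.29906647e-01],
       [ 0.00000000e+00,  0.00000000e+00,  0.00000000e+00,
         1.00000000e+00]])}
```

View pics/w1.png

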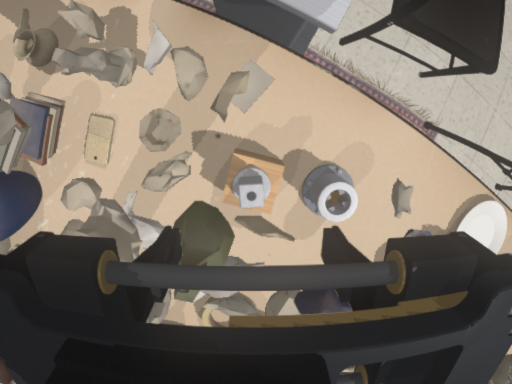

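The wrist view shows the head's top at about (251,195) and the hub mouth at about (338,202). The bottle at (200,240) is close to one finger. I'll rectify both areas onto their planes and triangulate the bottle's top.

```bash
cat >> h.py <<'E'
def proj(P,c,fish=True):
    K,T=c["camera_matrix"],c["camera_from_world"]
    rv=cv2.Rodrigues(T[:3,:3])[0];P=np.asarray(P,float).reshape(-1,1,3)
    f=cv2.fisheye.projectPoints(P,rv,T[:3,3],K,np.zeros(4)) if fish else cv2.projectPoints(P,rv,T[:3,3],K,None)
    return f[0].reshape(-1,2)
def ortho(img,c,x,y,z,half=.05,n=380):
    # up in picture = +x world, left = +y world
    g=np.linspace(half,-half,n);X,Y=np.meshgrid(x+g,y+g,indexing="ij")
    m=proj(np.stack([X,Y,0*X+z],-1),c).reshape(n,n,2).astype(np.float32)
    return cv2.remap(img,m[...,0],m[...,1],cv2.INTER_CUBIC)
E
python3 - <<'E'
from h import *
c=optics.get_calibration('wrist');im=optics.capture("wrist")[:,:,::-1]
o=[ortho(im,c,.411,.146,.102),ortho(im,c,.377,.265,.064)]
cv2.imwrite("pics/o1.png",np.hstack(o))
# bottle top triangulation
a,b=optics.get_calibration("top"),optics.get_calibration("scene")
def tri(p,q):
    X=cv2.triangulatePoints(a["camera_matrix"]@a["camera_from_world"][:3],b["camera_matrix"]@b["camera_from_world"][:3],np.float64(p),np.float64(q))[:,0];return X[:3]/X[3]
print("bottle top",tri((261,191),(259,162)))
print("base guess",onplane("scene",(257.5,206),0))
print(onplane("top",(251,226),.102),onplane("top",(211.7,240.7),.064))
E
```

```text
bottle top [0.50256707 0.12166157 0.1933716 ]
base guess [0.52974144 0.10922935 0.        ]
[0.41341967 0.14846099 0.102     ] [0.37661473 0.26588614 0.064     ]
```

View pics/o1.png

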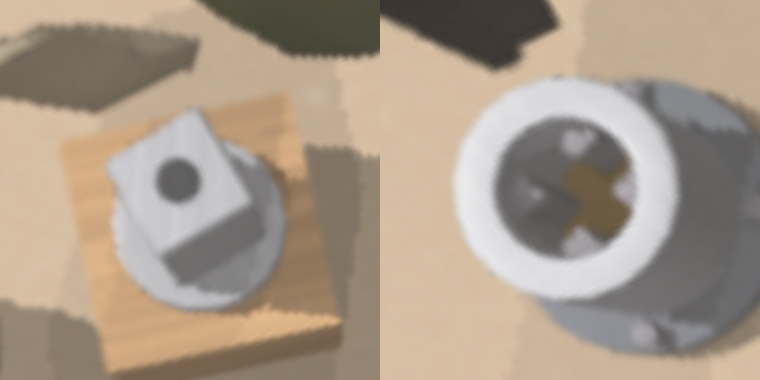

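In the rectified view the head's hole is at (178,180), so the head is at (0.4136, 0.149). The top camera gives the same. The flats lie at 32.3° modulo 90. The collar ring is centred near (567,188), and the four lands sit at roughly up, down, left and right of it, so the slots are at about 45°. The bottle is about 0.19 m tall. Closing along 122.3° clears it by about 15 mm.

```bash
M='python3 -m pendant'
$M '[[[-0.13,0,0.3,-0.024],[-0.27,0,0.6,-0.048],[-0.27,0,0.99,-0.048],[-0.27,0,0.99,-0.048],[-0.27,0,0.99,-0.048],[-0.27,0,0.99,-0.048]]]'
python3 - <<'E'
from h import *
s=sense();print(s["tcp_pos"],np.degrees(np.arctan2(s["ee_rot"][1,1],s["ee_rot"][0,1])))
c=optics.get_calibration('wrist');im=optics.capture("wrist")[:,:,::-1]
cv2.imwrite("pics/w2.png",np.hstack([cv2.resize(im,(420,400)),ortho(im,c,.4135,.149,.102,n=400)]))
E
```

```text
time_s: 3.0
tcp_pos: [0.4149, 0.151, 0.1858]
ee_rot: [[-0.844, -0.536, 0.004], [-0.536, 0.844, 0.002], [-0.004, -0.0, -1.0]]
wrist_force: [0.4, 0.3, 0.7]
gripper_width: 0.999
gripper_force: 0.0
[0.41488948 0.15104474 0.18581396] 122.41967190743348
```

View pics/w2.png

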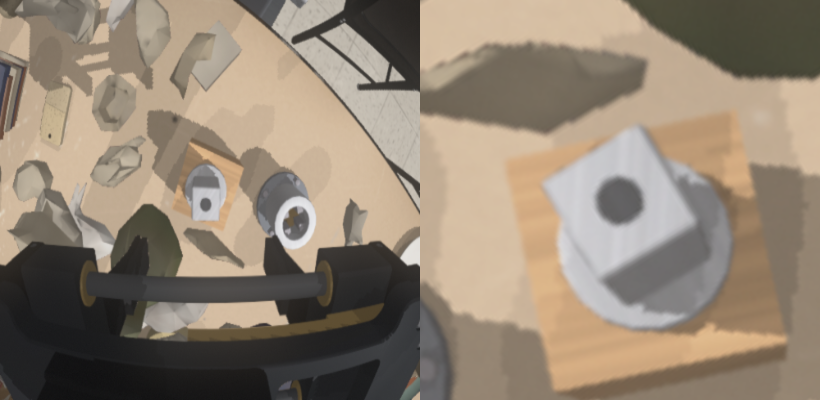

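The head's hole is still at (0.4135, 0.149) and its flats at about 32°, so I'll descend in steps.

```bash
M='python3 -m pendant'
$M '[[[0.01,0,0.3,0],[0.01,0,0.5,0],[0.01,0,0.7,0],[0.01,0,0.7,0]]]' && $M '[[[0,0,0.2,0],[0,0,0.35,0],[0,0,0.48,0],[0,0,0.48,0],[0,0,0.48,0],[0,0,0.48,0]]]'
```

```text
time_s: 3.45
tcp_pos: [0.4121, 0.1496, 0.113]
ee_rot: [[-0.844, -0.536, -0.002], [-0.536, 0.844, -0.001], [0.002, -0.0, -1.0]]
wrist_force: [-0.1, -0.1, 0.4]
gripper_width: 1.003
gripper_force: 0.0
time_s: 4.05
tcp_pos: [0.4138, 0.1509, 0.0671]
ee_rot: [[-0.844, -0.536, 0.003], [-0.536, 0.844, 0.002], [-0.003, 0.0, -1.0]]
wrist_force: [0.5, 0.2, -0.0]
gripper_width: 0.997
gripper_force: 0.0
```

```bash
M='python3 -m pendant'
$M '[[[0,0,0,0],[0,0,0,0],[0,0,0,0],[0,0,0,0],[0,0,0,0],[0,0,0,0],[0,0,0,0],[0,0,0,0]]]' 1 && $M '[[[0,0,0,0],[0,0,0,0],[0,0,0,0],[0,0,-0.2,0],[0,0,-0.4,0],[0,0,-0.6,0],[0,0,-0.8,0],[0,0,-0.8,0]]]' && $M '[[[0,0,0,0],[0,0,0,0],[0,0,0,0]]]'
python3 - <<'E'
from h import *
s=sense();print(s["time_s"],s["tcp_pos"],s["gripper_width"]*87,np.degrees(np.arctan2(s["ee_rot"][1,1],s["ee_rot"][0,1])))
E
```

```text
time_s: 4.85
tcp_pos: [0.4128, 0.15, 0.0655]
ee_rot: [[-0.844, -0.536, -0.0], [-0.536, 0.844, -0.0], [0.0, -0.0, -1.0]]
wrist_force: [0.9, -1.8, 0.1]
gripper_width: 0.355
gripper_force: 0.3
time_s: 5.65
tcp_pos: [0.4141, 0.1511, 0.1477]
ee_rot: [[-0.844, -0.536, 0.004], [-0.536, 0.844, 0.003], [-0.006, 0.0, -1.0]]
wrist_force: [0.5, 0.2, -1.3]
gripper_width: 0.343
gripper_force: 30.0
time_s: 5.95
tcp_pos: [0.4121, 0.1496, 0.1444]
ee_rot: [[-0.844, -0.536, -0.002], [-0.536, 0.844, -0.002], [0.003, -0.0, -1.0]]
wrist_force: [0.2, -0.2, -2.1]
gripper_width: 0.343
gripper_force: 30.0
5.95 [0.41212359 0.14958101 0.14435355] 29.874940474355032 122.40976508066939
```

It's gripped, with 30 mm between the pads and 30 N, and lifted. Next I'll place the camera over the hub.

```bash
M='python3 -m pendant'
$M '[[[-0.25,0.3,0,0],[-0.5,0.6,0,0],[-0.5,0.6,0,0]]]' && $M '[[[-0.25,0.3,0,0],[-0.45,0.55,0,0],[-0.45,0.55,0,0],[-0.45,0.55,0,0],[-0.45,0.55,0,0],[-0.45,0.55,0,0]]]'
python3 - <<'E'
from h import *
for i in range(3):
    s=sense();c=optics.get_calibration('wrist');im=optics.capture("wrist")[:,:,::-1]
    print(s["tcp_pos"])
    o=ortho(im,c,.377,.265,.064,half=.04,n=400); p=ortho(im,c,.377,.265,.056,half=.025,n=400)
    cv2.imwrite(f"pics/hub{i}.png",o);cv2.imwrite(f"pics/land{i}.png",p)
    if i==0: cv2.imwrite("pics/w3.png",np.hstack([o,p]))
E
```

```text
time_s: 6.25
tcp_pos: [0.4242, 0.2313, 0.145]
ee_rot: [[-0.842, -0.539, 0.002], [-0.539, 0.842, 0.001], [-0.002, -0.0, -1.0]]
wrist_force: [0.2, -0.3, -1.1]
gripper_width: 0.339
gripper_force: 30.0
time_s: 6.85
tcp_pos: [0.4311, 0.2969, 0.1453]
ee_rot: [[-0.845, -0.535, -0.001], [-0.535, 0.845, -0.001], [0.001, -0.0, -1.0]]
wrist_force: [0.4, 1.2, -1.0]
gripper_width: 0.342
gripper_force: 30.0
[0.43109459 0.29694507 0.14530057]
[0.43118845 0.29706422 0.14545387]
[0.43129281 0.29726733 0.14560883]
```

View pics/w3.png

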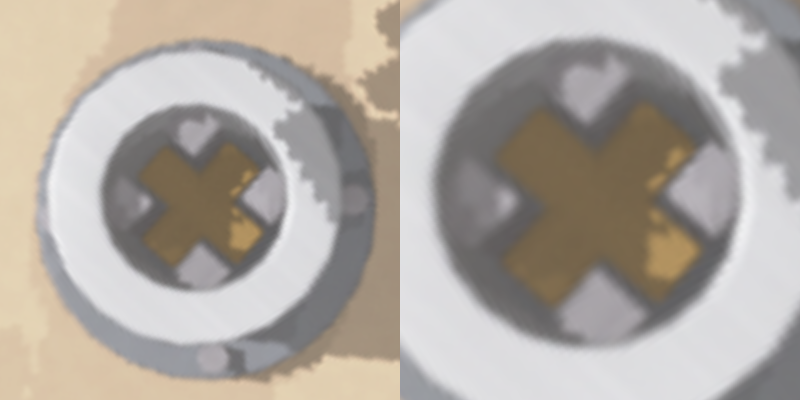

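The rectified view shows the mouth ring centred near (194,197) with a radius of 92 px (18.4 mm, which fits). The brass cross is diagonal. I'll fit both numerically.

```bash
python3 - <<'E'
from h import *
for i in range(3):
    o=cv2.imread(f"pics/hub{i}.png");p=cv2.imread(f"pics/land{i}.png")
    h=cv2.cvtColor(o,cv2.COLOR_BGR2HSV);g=cv2.GaussianBlur(o,(5,5),0).min(2)
    yy,xx=np.mgrid[:400,:400]
    # mouth: last radius with dark->bright transition along rays
    def prof(col):
        pts=[]
        for a in np.radians(np.arange(0,360,3)):
            r=np.arange(75,110);v=g[(197-r*np.sin(a)).round().astype(int),(194+r*np.cos(a)).round().astype(int)].astype(int)
            d=v[4:]-v[:-4];k=d.argmax()
            if d[k]>50:pts.append((194+r[k+2]*np.cos(a),197-r[k+2]*np.sin(a)))
        return np.float32(pts)
    P=prof(0);(cx,cy),ax,_=cv2.fitEllipse(P)
    print(i,"mouth",len(P),.377+(199.5-cy)*.04/199.5,.265+(199.5-cx)*.04/199.5,np.array(ax)*.1*.04/.01/199.5*5)
    hp=cv2.cvtColor(p,cv2.COLOR_BGR2HSV)
    m=((hp[...,0]<28)&(hp[...,0]>10)&(hp[...,1]>90)&((xx-195)**2+(yy-195)**2<150**2)).astype(np.uint8)*255
    m=cv2.morphologyEx(m,cv2.MORPH_CLOSE,np.ones((7,7)))
    M=cv2.moments(m,True);mx,my=M["m10"]/M["m00"],M["m01"]/M["m00"]
    x,y=xx-mx,yy-my;w=(m>0)
    # world angle: dx=-y, dy=-x
    t=np.arctan2(-x,-y);a4=np.angle((w*np.hypot(x,y)**4*np.exp(4j*t)).sum())/4
    b=cv2.GaussianBlur(m,(0,0),4).astype(float);gx,gy=cv2.Sobel(b,6,1,0),cv2.Sobel(b,6,0,1)
    mg=np.hypot(gx,gy);t2=np.arctan2(-gx,-gy);ins=np.hypot(x,y)<100
    a5=np.angle((mg*ins*np.exp(4j*t2)).sum())/4
    print("brass area mm2",w.sum()*(.05/399*1e3)**2,"angles",np.degrees(a4)%90,np.degrees(a5)%90)
s=sense();print(s["tcp_pos"],np.degrees(np.arctan2(s["ee_rot"][1,1],s["ee_rot"][0,1])))
E
```

```text
0 mouth 75 0.3774934332902569 0.26621560615405704 [1.86061987 1.87200117]
brass area mm2 318.324005502478 angles 49.30640053264602 48.88413965702492
1 mouth 81 0.37753322392896305 0.26617197596040887 [1.86258661 1.87367161]
brass area mm2 315.7015345380996 angles 49.21609704502648 49.53758215824165
2 mouth 75 0.3775203315906955 0.26620070990464445 [1.86544364 1.86785216]
brass area mm2 323.36480298490585 angles 48.93853397021962 49.033556887245986
[0.43134079 0.29742519 0.14567168] 122.37522362182814
```

The hub is at (0.3775, 0.2662) and its slots at 49.1°. Three pictures agree on both. The coupling is at 32.4°, so it needs a turn of +16.7° about world z.

```bash
M='python3 -m pendant'
$M '[[[0.3,0.01,0,-0.073],[0.62,0.026,0,-0.146],[0.62,0.026,0,-0.146],[0.62,0.026,0,-0.146],[0.62,0.026,0,-0.146],[0.62,0.026,0,-0.146],[0.62,0.026,0,-0.146]]]'
for i in 1 2 3; do $M '[[[0,0,0,0]]]'|sed -n 2p; done
python3 - <<'E'
from h import *
s=sense();print(s["tcp_pos"],np.degrees(np.arctan2(s["ee_rot"][1,1],s["ee_rot"][0,1]))-90)
E
```

```text
time_s: 7.7
tcp_pos: [0.3781, 0.2674, 0.1455]
ee_rot: [[-0.655, -0.756, 0.0], [-0.756, 0.655, 0.0], [-0.0, -0.0, -1.0]]
wrist_force: [-0.4, -0.1, -1.5]
gripper_width: 0.343
gripper_force: 30.0
tcp_pos: [0.3779, 0.2672, 0.1453]
tcp_pos: [0.3778, 0.2671, 0.1454]
tcp_pos: [0.3777, 0.267, 0.1455]
[0.377715   0.26704027 0.14545156] 49.14041703357307
```

```bash
M='python3 -m pendant'
$M '[[[0.007,-0.004,0.1,0],[0.007,-0.004,0.2,0],[0.007,-0.004,0.3,0],[0.007,-0.004,0.3,0]]]'; $M '[[[0,0,0.05,0],[0,0,0.1,0],[0,0,0.1,0],[0,0,0.1,0]]]'
```

```text
time_s: 8.4
tcp_pos: [0.3771, 0.2658, 0.1138]
ee_rot: [[-0.654, -0.756, -0.001], [-0.756, 0.654, -0.002], [0.002, -0.0, -1.0]]
wrist_force: [-0.6, -0.0, -2.4]
gripper_width: 0.344
gripper_force: 30.0
time_s: 8.8
tcp_pos: [0.3774, 0.2661, 0.1055]
ee_rot: [[-0.654, -0.756, -0.0], [-0.756, 0.654, -0.0], [0.0, -0.0, -1.0]]
wrist_force: [0.5, -0.7, -0.8]
gripper_width: 0.347
gripper_force: 30.0
```

There is no contact force with the tip about 6 mm below the lands' tops, so the splines have meshed. I'll press on.

```bash
M='python3 -m pendant'
$M '[[[0,0,0.05,0],[0,0,0.1,0],[0,0,0.12,0],[0,0,0.12,0]]]'; $M '[[[0,0,0.04,0],[0,0,0.08,0],[0,0,0.11,0],[0,0,0.13,0],[0,0,0.13,0],[0,0,0.13,0]]]'
```

```text
time_s: 9.2
tcp_pos: [0.3773, 0.266, 0.0931]
ee_rot: [[-0.654, -0.756, -0.001], [-0.756, 0.654, -0.001], [0.001, -0.0, -1.0]]
wrist_force: [-0.2, 0.9, -1.0]
gripper_width: 0.344
gripper_force: 30.0
time_s: 9.8
tcp_pos: [0.3778, 0.2666, 0.081]
ee_rot: [[-0.654, -0.757, 0.001], [-0.757, 0.654, 0.001], [-0.001, -0.0, -1.0]]
wrist_force: [-1.4, -0.6, 4.6]
gripper_width: 0.343
gripper_force: 30.0
```

```bash
M='python3 -m pendant'
for i in 1 2 3; do $M '[[[0,0,0.01,0],[0,0,0.01,0],[0,0,0.01,0],[0,0,0.01,0]]]'|egrep 'tcp|wrist|force'; done
```

```text
tcp_pos: [0.3779, 0.2666, 0.0801]
wrist_force: [-1.3, -0.6, 5.9]
gripper_force: 30.0
tcp_pos: [0.3778, 0.2666, 0.0795]
wrist_force: [-1.4, -1.0, 8.9]
gripper_force: 30.0
tcp_pos: [0.3779, 0.2666, 0.0795]
wrist_force: [-4.2, -2.4, 16.0]
gripper_force: 30.0
```

It stops hard at TCP z 0.0795, the depth expected for home. A quick look before handing in.

```bash
python3 - <<'E'
from h import *
a=optics.capture("scene")[160:270,200:340,::-1];w=optics.capture("wrist")[:,:,::-1]
cv2.imwrite("pics/e.png",np.hstack([cv2.resize(a,(400,300),interpolation=2),cv2.resize(w,(400,300))]))
s=sense();print(s["time_s"],s["tcp_pos"],s["wrist_force"],s["gripper_force"])
E
```

```text
11.1 [0.3778693  0.26663218 0.07947733] [-4.99249673 -2.51882902 15.61596806] 29.957179035341284
```

View pics/e.png

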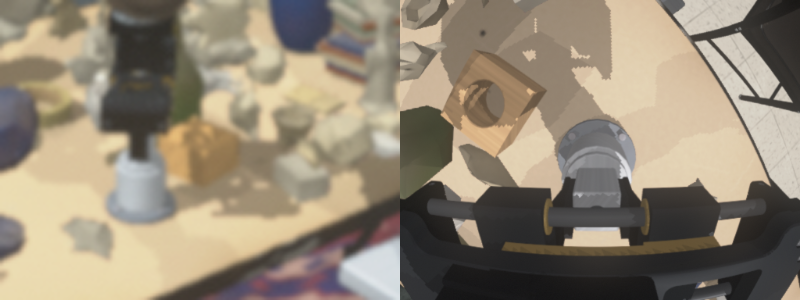

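The flange sits on the collar at about (597,170) with the fingers still holding the head. The rest is empty and nothing else has been disturbed.

```bash
python3 -c "
from station import r;print(r.finish_job())"
```

```text
the job is handed in; nothing more can be done
None
```

I handed the job in at about 11 s with the coupling meshed, pressed home on the hub's collar and still gripped at 30 N; I saw nothing else disturbed, and no verdict came back.

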